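Index the castle nut and lock it with its pin

ROBOT

A 6-joint arm with a two-finger parallel gripper is mounted at the origin on the work surface. World frame = base frame: x ahead of the robot, y to its left, z up, the work surface at z = 0. Lengths are in mm, angles in rad, forces in N, time in s.
With the tool pointing down it reaches from about 275 to 750 mm from the base axis. Payload 10.2 kg.
Tool frame: the origin (TCP) lies at the very end of the fingers, on their centre line; the grasp point (between the pads) lies 19 mm behind it; z points along the fingers, y is the direction in which the jaws open and shut (so a half turn about z gives the same grasp; the last joint's range is limited). The gripper opens to 85 mm and grips with 20 to 120 N. Pads are 22 mm wide; open, the fingers measure 114 mm over their backs; the gripper's body (76 mm by 85 mm) begins 54 mm behind the grasp point. The pads swing forward as they close: fully open they stand 13 mm farther back than shut.
Start: joints at [-1.351, 0.313, 1.498, -0, 1.331, -0.223], TCP at [224.936, -474.378, 207.394] pointing down, gripper open.
Joint ranges: [-2.94, 2.94], [-0.97, 2.17], [0.19, 2.56], [-1.23, 4.37], [0.02, 3.11], [-2.88, 2.88]. Speed limits (rad/s): [2.39, 2.39, 3.01, 3.14, 3.14, 3.14].

INTERFACE

Orientations are given as a unit quaternion [w, x, y, z].
In Python, from rig import ctrl, eyes, order gives the robot as it stands.
- The arm moves only by the tool move_arm, never from a script. Its argument "deltas" is a list of rows, each a list of 6 numbers: the shift along the tool's x, y, z in cm, then the turn, a rotation vector about the tool's x, y, z in degrees. A call has exactly 10 rows; each row shifts and turns the commanded pose from where the row before left it, along the tool's axes as they then stand; what a row does not reach is not made up. A row lasts 1/10 s, in which the tool goes at most 50 mm and 8.59 degrees, less where a joint would pass 70% of its speed; a pose out of reach is approached as far as the arm can. A call is refused whole if a number of a shift passes 5 or a number of a turn 8.59, either way. A call with a gripper value outside its range is refused whole. "grip" is the finger opening in cm, from 0 to 8.54, set as the call begins (left out, the last holds). The fingers move at their own pace and stop on an object; "newtons" is the grip in N (left out, the last holds). Time passes only in rows, so rows that do not move let the fingers close, or fill a call up. It gives the time, the measured TCP pose, the force and the opening at its end, in the units of the state.
- ctrl.sense(): the state, without advancing time (a new reading comes with each control period).
- eyes.capture(name): name is "scene" or "top"; returns the picture (384x512x3 uint8, blue, green, red); there is no depth.
- eyes.camera_params(name): a dict with "K" (3x3 intrinsics, pixels), "k1" (the pictures are not rectified: a ray, as slopes to the right and down, at radius r is drawn at 1 + k1 r^2 times it, then the intrinsics apply), "camera_from_world" (4x4, takes a point from world to camera coordinates). Camera axes: x right, y down, z forward; pixel columns grow to the right and rows downward; lengths in mm; the calibration is good to about 2 mm. A picture is of the moment at which its call begins. camera_params takes no time and is no camera call.
- order.finish_job(): hands the job in, once; it reports no verdict.
The state is a dict: "time_s": time; "joints": joint angles; "dq": joint speeds; "tau": joint torques, N m; "eef_pos": TCP position; "ee_rot": TCP orientation; "force": force on the tool from outside, world axes, zero at the start; "wrist_torque": the same for the moment, N m; "grip_width": opening from 0.0 (shut) to 1.0 (fully open).
Only numpy, scipy, OpenCV 4.12 (cv2) and the standard library are available. Lean on these libraries where they do the work, as an engineer would, in place of code of your own. Each camera call takes 0.05 s, during which the arm holds its last target.

TASK

On the blue bearing fixture, tighten the brass castle nut clockwise (seen from above) to the next slot that lines up with the cross hole in the shaft, and no further than that slot. Then push the yellow-handled lock pin gently, never forcing it, through slot and cross hole until its flange is home against the nut, and let go. Leave everything else on the bench where it is.

Things in the scene. Friction and masses are not known exactly. Their poses are not given: they have to be found in the camera images.
- fixture: Bearing test fixture, fixed to the bench: aluminium base plate 150 x 110 x 12 mm with a blue round housing on its middle (radius 44 mm at the foot, 34 mm above, 26 mm at its top, 68 mm above the bench). A vertical steel shaft of 30 mm diameter rises from it. Origin at the centre of the underside, on the shaft's axis; z up; x along the 150 mm side.
- shaft_end (a point): Centre of the shaft's top face, 113 mm above the bench; axes as fixture. The cross hole runs nominally along this x, but the shaft is clamped by hand: it stands at an unmeasured angle up to 0.3 rad either way about z, which must be seen (the white line on the top face runs along the hole) or felt for with the pin. A gentle push does not turn the shaft.
- hole (a point): Centre of the cross hole, on the shaft's axis, 100 mm above the bench; axes as fixture. The hole is square, 8 x 8 mm, and goes right through the shaft, its mouths 12 to 15 mm from the axis; the pin fits from either side.
- nut_hex (a point): Centre of the castle nut's hexagon (46 mm across flats, 22 mm high), on the shaft's axis, 83 mm above the bench; axes as fixture, not turning with the nut. On the hexagon a crown of radius 19 to 22 mm, 12 mm high, with six open slots 9 mm wide and 12 mm deep at the middles of the six flats. Under the hexagon a washer of radius 23.5 mm.
- nut (a joint): Angle of the castle nut relative to the shaft, rad; grows clockwise seen from above (tightening). 0: two opposite slots stand exactly in line with the cross hole, with two flats square to it; other alignments lie 1.047 rad apart. It starts between -0.95 and -0.35, so the next slot is at 0. Stiff: 0.5 N m turns it, and it stays where it is left.
- pin_mid (a point): Loose 90 g lock pin with yellow handle, lying on the bench with the handle upright. This point, on the centre line of its 6 mm steel shank, starts 3 mm above the bench and lies in the centre of the cross hole when the pin is home. x runs along the shank to the round tip 29 mm ahead, z up along the handle.
- pin_flange (a point): Centre of the front face of the lock pin's flange, 19 mm behind pin_mid (x = -19 mm, same axes), which stops against the nut's crown. The flange is 6 mm thick, 24 mm wide in y, and reaches from 1.5 mm below to 13 mm above the shank's centre line. Behind it a neck 8 mm wide leads to the handle.
- pin_grip (a point): The place to hold the lock pin, in its upright yellow handle: 47 mm behind pin_mid (x = -47 mm) and 28 mm above the shank's centre line; same axes. The handle is 12 mm thick in y (grip these sides from above), 18 mm in x, and reaches from 3 mm below to 47 mm above the shank's centre line.
- fatpin_grip (a point): Handle of another pin of the same form, with red handle and a shank of 11 mm, too thick for the hole: leave it. Same place on it as pin_grip (31 mm above the bench).
- meter: Handheld yellow test meter, 85 x 170 x 32 mm, lying flat; origin at the centre of the underside. Leave it.
- driver_grip (a point): Screwdriver lying on the bench, at its handle. Leave it.
- spanner_grip (a point): Spanner lying on the bench, at its handle. Leave it.
- sparenut: Spare brass castle nut, 46 mm across flats, 34 mm high, standing on the bench; origin at the centre of the underside. Leave it.
- greasejar: Blue jar with black cap, 56 mm diameter, 70 mm high; origin at the centre of the underside. Leave it.
Not all that is in view belongs to the job. There is more than one size of the fixture; the one meant has the size given above.

How it is judged:
By the outcome, as a careful person would: the job done as asked, in the order asked, and still so for the second after the job is handed in, with the robot touching nothing.
It also fails if it takes over 67 s, if anything falls off the work surface, if the arm or the gripper's body presses on something with over 40 N, if the wrist force passes 120 N, or if a joint passes its speed limit or range.

## Working session

There is one attempt and no reset: what is moved stays moved. The work goes in short steps, Python scripts to look and compute and a tool call to move; the robot and the scene stay as the last step left them, time stands still between calls to the robot, and variables do not carry over. Pictures are saved under pics/ and viewed, and the job is handed in when it is done.

Besides the shell and the picture viewer there is one more tool, called by a JSON object that holds its "api" and its "payload". move_arm: Moves the arm, as the interface text tells. Its arguments: {"type":"object","properties":{"deltas":{"type":"array"},"grip":{"type":"number"},"newtons":{"type":"number"}},"required":["deltas"]}

```bash
mkdir -p pics; ls
python3 - <<'E'
from rig import ctrl,eyes,order
import cv2,numpy as np
np.set_printoptions(precision=4,suppress=True)
s=ctrl.sense(); print(s)
for n in ("scene","top"):
    im=eyes.capture(n); cv2.imwrite(f"pics/{n}0.png",im)
    cv2.imwrite(f"pics/{n}0v.png",cv2.resize(im,(800,600),interpolation=cv2.INTER_CUBIC))
    p=eyes.camera_params(n); print(n,p["K"],p["k1"],p["camera_from_world"])
E
```

```text
pics
{'time_s': 0.0, 'joints': array([-1.3514,  0.3135,  1.4984, -0.    ,  1.331 , -0.2234]), 'dq': array([-0.0005,  0.0003,  0.0011, -0.0001, -0.0004, -0.0002]), 'tau': array([  0.0007, -41.2262, -25.9747,  -0.0001,   0.004 ,   0.    ]), 'eef_pos': array([ 224.8725, -474.086 ,  206.827 ]), 'ee_rot': array([-0.0007,  0.9756,  0.2196,  0.    ]), 'force': array([-0.1718,  0.6293, -0.1889]), 'wrist_torque': array([-0.0095, -0.0138,  0.0175]), 'grip_width': 1.001286521858269}
scene [[493.1807   0.     261.3632]
 [  0.     493.1807 189.6618]
 [  0.       0.       1.    ]] -0.17008197866513158 [[  -0.7815    0.6239    0.0019  501.755 ]
 [   0.5232    0.657    -0.5428 -214.347 ]
 [  -0.3399   -0.4232   -0.8399 1671.6638]
 [   0.        0.        0.        1.    ]]
top [[412.9997   0.     255.1834]
 [  0.     412.9997 192.5611]
 [  0.       0.       1.    ]] 0.028739988264289563 [[  -0.0022   -1.       -0.003   -72.5114]
 [  -0.9739    0.0028   -0.2268  580.7511]
 [   0.2268    0.0024   -0.9739 1026.3788]
 [   0.        0.        0.        1.    ]]
```

View pics/scene0v.png

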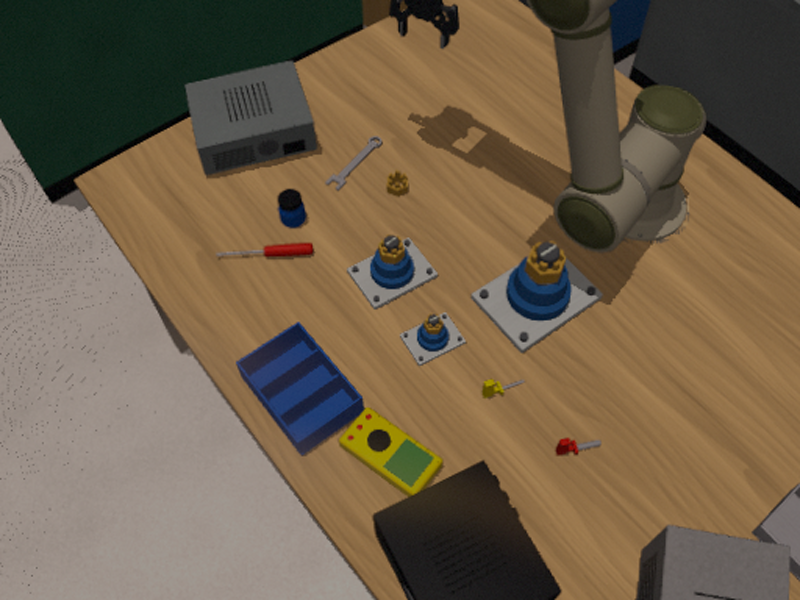

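View pics/top0v.png

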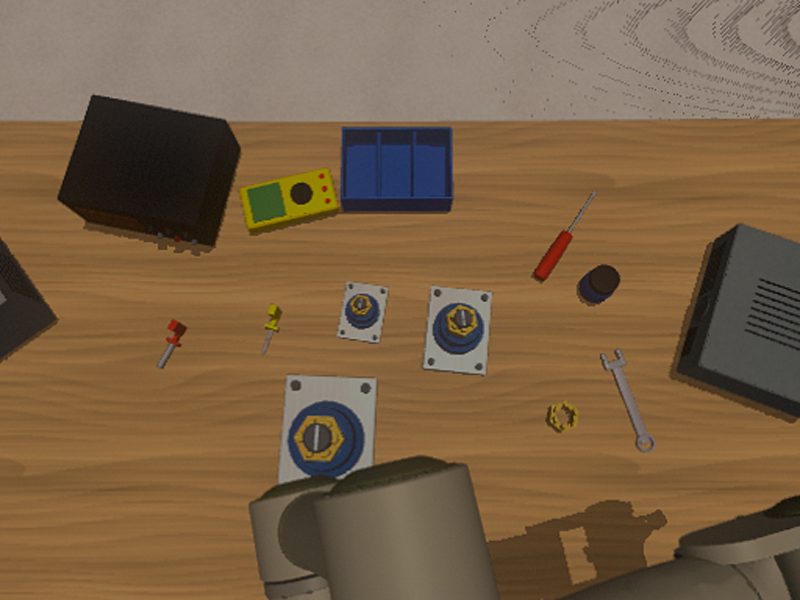

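The scene shows three fixtures (large, middle and small), the yellow-handled pin at view px (272,325) in the top picture and the red one at (173,343). I'll measure the plate sizes next.

```bash
cat > h.py <<'E'
import numpy as np,cv2
from rig import ctrl,eyes,order
np.set_printoptions(precision=4,suppress=True)
P={n:eyes.camera_params(n) for n in("scene","top")}
def ray(n,uv):
    p=P[n];K=np.array(p["K"]);T=np.array(p["camera_from_world"]);k=p["k1"]
    x=np.linalg.inv(K)@[uv[0],uv[1],1]; d=x[:2].copy(); s=d.copy()
    for _ in range(30): s=d/(1+k*(s@s))
    R=T[:3,:3]; return -R.T@T[:3,3], R.T@np.array([s[0],s[1],1])
def onz(n,uv,z):
    o,d=ray(n,uv); return o+d*(z-o[2])/d[2]
def proj(n,X):
    p=P[n];K=np.array(p["K"]);T=np.array(p["camera_from_world"])
    c=T[:3,:3]@np.array(X,float)+T[:3,3]; s=c[:2]/c[2]; s=s*(1+p["k1"]*(s@s)); return (K@[s[0],s[1],1])[:2]
def tri(u1,u2):
    o1,d1=ray("scene",u1);o2,d2=ray("top",u2)
    A=np.stack([d1,-d2],1);t=np.linalg.lstsq(A,o2-o1,rcond=None)[0]
    a=o1+t[0]*d1;b=o2+t[1]*d2; return (a+b)/2,np.linalg.norm(a-b)
E
python3 - <<'E'
from h import *
S=0.64
for nm,c in dict(mid=[(430,286),(492,292),(486,375),(423,370)],small=[(347,282),(388,287),(379,343),(337,337)],large=[(286,376),(377,378)]).items():
    X=[onz("top",np.array(q)*S,12) for q in c]; print(nm,[np.linalg.norm(X[i]-X[(i+1)%len(X)]).round(1) for i in range(len(X))],np.mean(X,0))
def crop(n,c,r,f,name):
    im=cv2.imread(f"pics/{n}0.png");x,y=c
    cv2.imwrite(f"pics/{name}.png",cv2.resize(im[y-r:y+r,x-r:x+r],None,fx=f,fy=f,interpolation=cv2.INTER_CUBIC))
crop("top",(293,208),32,9,"t_mid");crop("scene",(251,168),32,9,"s_mid")
crop("top",(174,210),24,12,"t_pin");crop("scene",(322,248),24,12,"s_pin")
E
```

```text
mid [np.float64(111.0), np.float64(148.9), np.float64(109.4), np.float64(151.2)] [ 540.1189 -177.6815   12.    ]
small [np.float64(74.1), np.float64(102.5), np.float64(74.7), np.float64(101.2)] [573.2715 -10.061   12.    ]
large [np.float64(157.7), np.float64(157.7)] [458.2385  42.8953  12.    ]
```

Run:
```python
import cv2,numpy as np
a=[cv2.resize(cv2.imread(f"pics/{n}.png"),(400,300) if 0 else (400,400)) for n in("t_mid","s_mid")]
cv2.imwrite("pics/c1.png",np.hstack(a))
a=[cv2.resize(cv2.imread(f"pics/{n}.png"),(400,400)) for n in("t_pin","s_pin")]
cv2.imwrite("pics/c2.png",np.hstack(a))
```

```text
(no output)
```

View pics/c1.png

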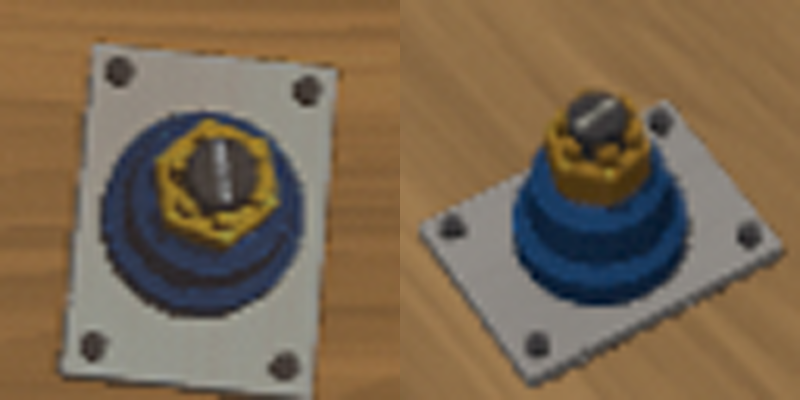

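View pics/c2.png

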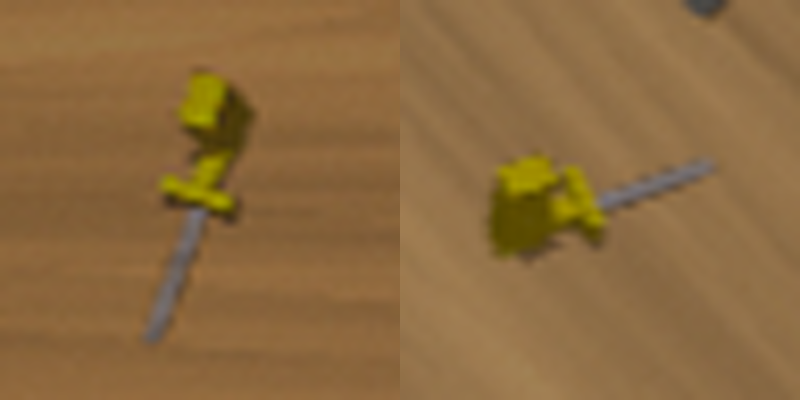

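Middle fixture is 150 x 110 (plate corners match), so it's the one. Now the precise angles.

```bash
cat > m.py <<'E'
from h import *
im=cv2.imread("pics/top0.png");sc=cv2.imread("pics/scene0.png")
def rect(n,I,box):
    x0,y0,x1,y1=box; c=I[y0:y1,x0:x1].astype(int)
    m=((c.max(2)-c.min(2)<40)&(c.min(2)>105)).astype(np.uint8)
    m=cv2.morphologyEx(m,cv2.MORPH_OPEN,np.ones((2,2)))
    cs,_=cv2.findContours(m,cv2.RETR_EXTERNAL,cv2.CHAIN_APPROX_NONE);c=max(cs,key=cv2.contourArea)[:,0]+[x0,y0]
    X=np.array([onz(n,p,12)[:2] for p in c],np.float32); return cv2.minAreaRect(X),X
for n,I,b in(("top",im,(265,175,322,245)),("scene",sc,(215,145,285,200))):
    r,X=rect(n,I,b);print(n,r)
# white line and dark cap
def line(n,I,c0,z,r=12):
    x,y=c0;f=1;c=I[y-r:y+r,x-r:x+r].astype(int)
    print(n);g=c.sum(2)//3;sat=c.max(2)-c.min(2)
    print(np.where(sat<45,g,0))
line("top",im,(296,205),113,9);line("scene",sc,(251,157),113,9)
E
python3 m.py
```

```text
top ((539.489013671875, -180.12974548339844), (107.34487915039062, 147.33839416503906), 83.7108383178711)
scene ((544.5545043945312, -171.18679809570312), (107.48368072509766, 148.3869171142578), 83.63279724121094)
top
[[ 57  60  63  56  67   0   0   0   0   0   0   0  62  58  76 116 148 147]
 [  0  57  58  73   0   0   0   0   0   0   0   0   0   0  63  65  92 124]
 [ 60  67   0   0   0   0  51  67  81  88  52  63   0   0   0   0  91  84]
 [ 64   0   0   0   0   0  56  61 102 138  57  58  62   0   0   0   0  69]
 [  0   0   0   0   0  59  66  62 104 143  74  62  63  69   0   0   0  74]
 [  0   0   0   0  51  63  65  63 105 142  76  62  65  62  58   0   0  77]
 [  0   0   0   0  51  65  62  62  87 121  96  59  61  63  60   0   0  87]
 [  0  48  49  46  52  64  65  63  86 119  86  60  64  66  68   0   0   0]
 [  0   0   0  39  51  67  67  62  74  95  85  60  64  64  62   0   0   0]
 [  0   0   0  48  46  60  66  65  75 105 111  59  62  61  60   0   0   0]
 [  0   0   0   0  39  50  67  66  74 106 110  59  63  56  64   0   0   0]
 [  0   0   0   0  58  45  57  62  65 104 141  59  53  5
[... 1126 characters left out ...]
 45   0   0   0 118  34]
 [  0   0   0   0  36  51  54  55  56  52  39  37  37   0   0   0 121 121]
 [  0   0   0   0   0  36  36  38  42  38  29  28  33   0   0   0   0 110]
 [ 54   0   0   0   0   0  31  34  43   0   0   0  30   0   0   0   0  77]
 [ 56   0   0   0   0   0  29  29  54   0   0   0   0   0   0   0   0  57]
 [ 53   0   0   0   0   0  49  41   0   0   0   0   0   0   0   0  53  55]
 [  0   0   0   0   0   0   0   0   0   0   0   0   0   0   0   0  49  41]
 [  0  50   0   0   0   0   0   0   0   0   0   0   0   0   0   0   0  42]
 [  0  57   0   0   0   0   0   0   0   0   0   0   0   0   0   0  45   0]
 [  0  61   0   0   0   0   0   0   0   0   0   0   0   0   0  46  40   0]]
```

```bash
cat > m2.py <<'E'
from h import *
im=cv2.imread("pics/top0.png");sc=cv2.imread("pics/scene0.png")
def blob(n,I,x0,y0,x1,y1,z=113,base=66):
    c=I[y0:y1,x0:x1].astype(float);g=c.mean(2);sat=c.max(2)-c.min(2)
    w=np.clip(g-base,0,None)*(sat<45)
    ys,xs=np.mgrid[y0:y1,x0:x1];w=w.ravel();p=np.c_[xs.ravel(),ys.ravel()]
    X=np.array([onz(n,q,z)[:2] for q in p]);mu=(w[:,None]*X).sum(0)/w.sum();d=X-mu
    C=(w[:,None,None]*d[:,:,None]*d[:,None,:]).sum(0)/w.sum();e,v=np.linalg.eigh(C)
    a=v[:,1];a=a*np.sign(a[0]);cp=(w[:,None]*p).sum(0)/w.sum()
    print(n,"centre",mu,"px",cp,"ang",np.degrees(np.arctan2(a[1],a[0])),"len",np.sqrt(12*e)); return cp
a=blob("top",im,294,198,299,209);b=blob("scene",sc,246,150,255,158)
# add dark->line px offset: use only line centroid
X,e=tri(b,a);print(X,e)
# plate corners by triangulation with view px
T=[(430,286),(492,292),(486,375),(423,370)]
for t in T: print("T",onz("top",np.array(t)*.64,12))
for s in [(348,272),(406,239),(437,271),(379,305)]: print("S",onz("scene",np.array(s)*.64,12))
E
python3 m2.py
```

```text
top centre [ 543.3977 -176.8838] px [296.0663 202.6586] ang 5.698904767498008 len [ 5.1959 25.2164]
scene centre [ 544.9993 -177.4887] px [249.7089 153.6637] ang 3.03552058276105 len [ 8.1102 25.2697]
[ 544.0998 -177.5769  111.7864] 1.4415393133723553
T [ 620.4636 -129.8998   12.    ]
T [ 609.0677 -240.3486   12.    ]
T [ 461.0259 -224.7352   12.    ]
T [ 469.9185 -115.7423   12.    ]
S [ 615.2692 -228.349    12.    ]
S [ 472.2314 -220.6365   12.    ]
S [ 473.615  -118.6433   12.    ]
S [ 614.1193 -127.0959   12.    ]
```

```bash
python3 - <<'E'
from h import *
A={}
for n in("top","scene"):
    A[n]=np.mean([eyes.capture(n).astype(float) for _ in range(4)],0); cv2.imwrite(f"pics/{n}_avg.png",A[n].astype(np.uint8))
t=A["top"][188:218,281:311];s=A["scene"][142:178,234:270]
f=lambda a:cv2.resize(np.clip(a*1.6,0,255).astype(np.uint8),(400,400),interpolation=cv2.INTER_CUBIC)
cv2.imwrite("pics/c3.png",np.hstack([f(t),f(s)]))
E
sed -i 's/top0/top_avg/;s/scene0/scene_avg/' m2.py; python3 m2.py | head -3
```

```text
top centre [ 543.3774 -176.9053] px [296.0751 202.6666] ang 5.588123673716038 len [ 5.1629 25.2543]
scene centre [ 545.012  -177.4655] px [249.7102 153.6707] ang 3.361131136332595 len [ 7.7469 25.2974]
[ 544.0878 -177.5989  111.7228] 1.426880870650121
```

View pics/c3.png

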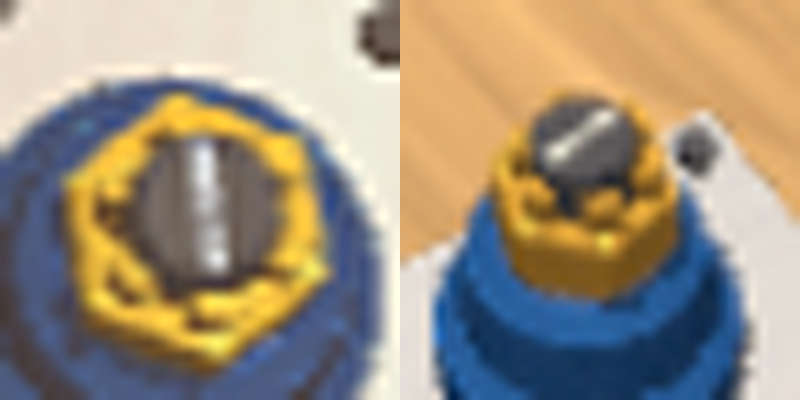

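Run:
```python
from h import *
c=np.array([543.7,-177.3])
for n,o,k,pts in(("top",(281,188),400/30,[(178,97),(303,140),(327,268),(220,360),(85,300),(68,180)]),("scene",(234,142),400/36,[(207,240),(282,205),(92,195),(112,245)])):
    for p in pts:
        X=onz(n,(np.array(p)+.5)/k-.5+np.array(o),94)[:2]-c
        a=np.degrees(np.arctan2(X[1],X[0]));print(n,p,np.linalg.norm(X).round(1),a.round(1),"mod60",(a%60).round(1))
    print(proj(n,[*c,94]),proj(n,[*c,113]))
```

```text
top (178, 97) 24.5 8.5 mod60 8.5
top (303, 140) 25.6 -52.2 mod60 7.8
top (327, 268) 25.9 -111.4 mod60 8.6
top (220, 360) 27.4 -173.4 mod60 6.6
top (85, 300) 27.2 124.8 mod60 4.8
top (68, 180) 26.4 72.5 mod60 12.5
[295.5321 204.0447] [296.2283 202.536 ]
scene (207, 240) 22.6 67.2 mod60 7.2
scene (282, 205) 28.1 120.5 mod60 0.5
scene (92, 195) 26.0 -23.5 mod60 36.5
scene (112, 245) 30.4 11.9 mod60 11.9
[250.2023 157.2927] [250.0953 153.4832]
```

The middle fixture's axis is at about (543.6, -177.4), and its shaft line lies at about 5°. The nut's corners sit at about 8° mod 60, so the flat normals are at -22°. It needs about 33° clockwise.

{"api": "move_arm", "payload": {"deltas": [[4.15,-1.31,0.4,0,0,0],[4.15,-1.31,0.4,0,0,0],[4.15,-1.31,0.4,0,0,0],[4.15,-1.31,0.4,0,0,0],[4.15,-1.31,0.4,0,0,0],[4.15,-1.31,0.4,0,0,0],[4.15,-1.31,0.4,0,0,0],[4.15,-1.31,0.4,0,0,0],[4.15,-1.31,0.4,0,0,0],[4.15,-1.31,0.4,0,0,0]], "grip": 8.54, "newtons": 60}}

```text
time_s: 1.5
eef_pos: [545.0, -176.7, 167.3]
ee_rot: [0.0, 0.976, 0.22, 0.0]
force: [0.2, -1.4, 0.3]
grip_width: 1.004
```

```bash
cat > st.py <<'E'
from h import *
import sys
from scipy.spatial.transform import Rotation as R
s=ctrl.sense();q=s["ee_rot"];r=R.from_quat([q[1],q[2],q[3],q[0]]);M=r.as_matrix()
print("t",s["time_s"],"pos",s["eef_pos"],"F",s["force"],"Tq",s["wrist_torque"],"g",s["grip_width"]*85)
print("xang %.2f yang %.2f tilt"%(np.degrees(np.arctan2(M[1,0],M[0,0])),np.degrees(np.arctan2(M[1,1],M[0,1]))),M[:,2],"q",s["joints"])
if len(sys.argv)>1:
    d=np.array([float(v) for v in sys.argv[1:4]])-s["eef_pos"];print("to target, tool cm",M.T@d/10)
E
python3 st.py 543.6 -177.4 76
```

```text
t 1.5 pos [ 544.9567 -176.7456  167.3076] F [ 0.1936 -1.3982  0.2603] Tq [-0.0381 -0.0348 -0.0128] g 85.30407976354691
xang 25.37 yang -64.63 tilt [ 0.0002 -0.0002 -1.    ] q [-0.518   0.4497  1.4085 -0.      1.2832  0.6099]
to target, tool cm [-0.1514 -0.0009  9.1307]
```

{"api": "move_arm", "payload": {"deltas": [[-0.15,0,0.2,0,0,-8.5],[0,0,0.4,0,0,-8.5],[0,0,0.4,0,0,-8.5],[0,0,0.4,0,0,-8.5],[0,0,0.4,0,0,-8.5],[0,0,1.8,0,0,0],[0,0,1.8,0,0,0],[0,0,1.8,0,0,0],[0,0,1.2,0,0,0],[0,0,0.8,0,0,0]]}}

```text
time_s: 2.5
eef_pos: [542.2, -178.8, 74.5]
ee_rot: [-0.0, 0.83, 0.558, -0.0]
force: [0.0, -0.4, 0.1]
grip_width: 1.001
```

```bash
python3 st.py 543.6 -177.4 75
python3 - <<'E'
from h import *
a=eyes.capture("top")[150:260,230:360];b=eyes.capture("scene")[110:220,190:320]
f=lambda a:cv2.resize(a,(400,338),interpolation=cv2.INTER_CUBIC)
cv2.imwrite("pics/d1.png",np.hstack([f(a),f(b)]))
E
```

```text
t 2.5 pos [ 542.2368 -178.7547   74.5366] F [ 0.0317 -0.4085  0.1133] Tq [0.0294 0.011  0.0025] g 85.08291149790637
xang 67.87 yang -22.13 tilt [-0.0008  0.0004 -1.    ] q [-0.5236  0.5455  1.5192 -0.      1.0778 -0.1373]
to target, tool cm [ 0.1769  0.0752 -0.0464]
```

View pics/d1.png

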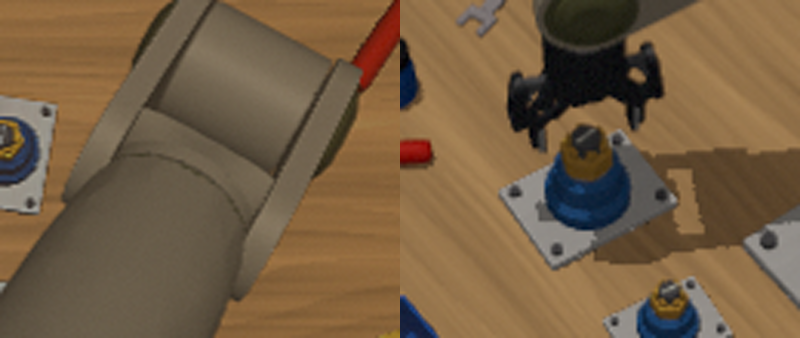

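The scene view shows the gripper behind and above the nut, which disagrees with the reported pose. The picture may be stale, so I'll look again.

Run:
```python
from h import *
print(proj("scene",[542,-178,74])-[190,110],)
b=eyes.capture("scene");cv2.imwrite("pics/e1full.png",b);b=b[80:210,180:330]
cv2.imwrite("pics/e1.png",cv2.resize(b,None,fx=5,fy=4.5,interpolation=cv2.INTER_CUBIC))
```

```text
[60.6122 50.7909]
```

View pics/e1.png

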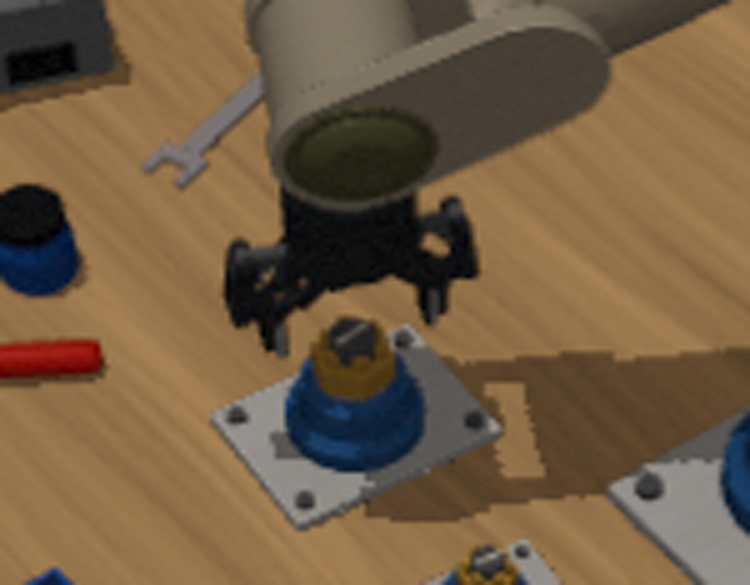

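Run:
```python
from h import *
for z in(75,87,100):
  for s in(-1,1): print(z,s,proj("scene",[542.2+s*39.4*1.0,-178.8-s*16,z]))
for u in [(235.6,157.8),(266,151)]:
  o,d=ray("scene",u)
  for z in (75,87,100): print(u,z,onz("scene",u,z))
```

```text
75 -1 [263.7792 157.29  ]
75 1 [236.8944 163.6731]
87 -1 [263.8028 154.9311]
87 1 [236.7382 161.3356]
100 -1 [263.8288 152.3405]
100 1 [236.5668 158.768 ]
(235.6, 157.8) 75 [ 571.3579 -214.9607   75.    ]
(235.6, 157.8) 87 [ 576.3204 -207.5317   87.    ]
(235.6, 157.8) 100 [ 581.6966 -199.4836  100.    ]
(266, 151) 75 [ 482.3095 -177.3793   75.    ]
(266, 151) 87 [ 488.154  -170.3224   87.    ]
(266, 151) 100 [ 494.4855 -162.6775  100.    ]
```

Consistent with the pose: the open tips stand back and straddle the nut. I'll correct about 2 mm and close.

{"api": "move_arm", "payload": {"deltas": [[0.16,0.07,0.1,0,0,0],[0,0,0,0,0,0],[0,0,0,0,0,0],[0,0,0,0,0,0],[0,0,0,0,0,0],[0,0,0,0,0,0],[0,0,0,0,0,0],[0,0,0,0,0,0],[0,0,0,0,0,0],[0,0,0,0,0,0]], "grip": 4.0, "newtons": 25}}

```text
time_s: 3.65
eef_pos: [543.7, -177.6, 74.4]
ee_rot: [-0.0, 0.83, 0.558, 0.0]
force: [-0.2, -0.2, 0.5]
grip_width: 0.47
```

```bash
python3 st.py 543.6 -177.4 75
```

```text
t 3.65 pos [ 543.6785 -177.6085   74.3925] F [-0.2169 -0.1651  0.5237] Tq [0.0013 0.072  0.0006] g 39.93449974506957
xang 67.87 yang -22.13 tilt [-0.  0. -1.] q [-0.5205  0.5471  1.5168  0.      1.0777 -0.1343]
to target, tool cm [ 0.0164 -0.0151 -0.0608]
```

Run:
```python
from h import *
b=eyes.capture("scene");cv2.imwrite("pics/e2full.png",b);b=b[110:190,205:305]
cv2.imwrite("pics/e2.png",cv2.resize(b,None,fx=7.5,fy=7.5,interpolation=cv2.INTER_CUBIC))
```

```text
(no output)
```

View pics/e2.png

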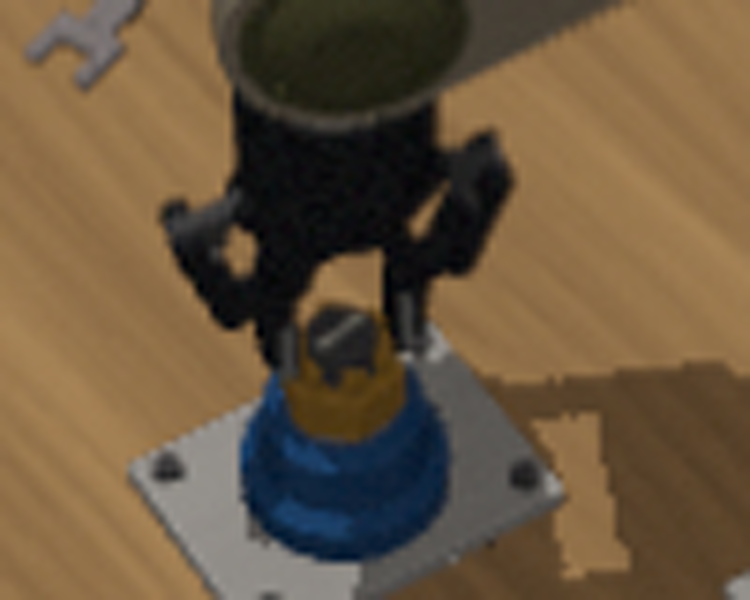

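{"api": "move_arm", "payload": {"deltas": [[0,0,0,0,0,0],[0,0,0,0,0,0],[0,0,0,0,0,0],[0,0,0,0,0,0],[0,0,0,0,0,0],[0,0,0,0,0,0],[0,0,0,0,0,0],[0,0,0,0,0,0],[0,0,0,0,0,0],[0,0,0,0,0,0]], "grip": 3.0, "newtons": 25}}

```text
time_s: 4.7
eef_pos: [544.0, -177.8, 74.6]
ee_rot: [0.0, 0.83, 0.558, 0.0]
force: [4.1, -1.2, 4.8]
grip_width: 0.43
```

```bash
python3 st.py 543.6 -177.4 75;  python3 - <<'E'
from h import *
b=eyes.capture("scene");cv2.imwrite("pics/e3full.png",b);b=b[110:190,205:305]
cv2.imwrite("pics/e3.png",cv2.resize(b,None,fx=7.5,fy=7.5,interpolation=cv2.INTER_CUBIC))
E
```

```text
t 4.7 pos [ 543.9532 -177.7519   74.6394] F [ 4.0869 -1.175   4.7663] Tq [-0.1626 -0.6949  0.    ] g 36.52741292500851
xang 67.87 yang -22.13 tilt [ 0.0008 -0.0004 -1.    ] q [-0.5205  0.5469  1.5164  0.0001  1.0774 -0.1343]
to target, tool cm [ 0.0193 -0.0459 -0.0361]
```

View pics/e3.png

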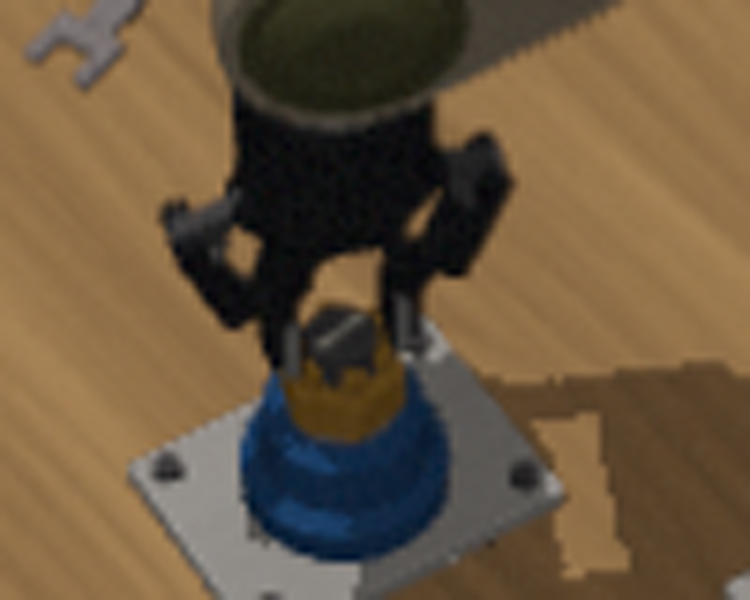

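Contact, with force along the jaw direction. Gripping harder and turning clockwise about 32°.

{"api": "move_arm", "payload": {"deltas": [[0,0.04,0,0,0,0],[0,0,0,0,0,0],[0,0,0,0,0,0],[0,0,0,0,0,0],[0,0,0,0,0,1],[0,0,0,0,0,1],[0,0,0,0,0,1],[0,0,0,0,0,1],[0,0,0,0,0,1],[0,0,0,0,0,1]], "grip": 1.5, "newtons": 70}}

```text
time_s: 5.75
eef_pos: [543.9, -177.8, 74.9]
ee_rot: [0.0, 0.858, 0.514, -0.0]
force: [1.0, -0.1, 7.4]
grip_width: 0.411
```

```bash
python3 st.py 543.6 -177.4 75
```

```text
t 5.75 pos [ 543.9497 -177.7669   74.9378] F [ 0.9607 -0.1058  7.431 ] Tq [ 0.0055 -0.1418  0.446 ] g 34.935524591730356
xang 61.90 yang -28.10 tilt [-0.0003 -0.0004 -1.    ] q [-0.5203  0.5471  1.5152 -0.0006  1.0793 -0.0296]
to target, tool cm [ 0.0159 -0.0481 -0.0062]
```

{"api": "move_arm", "payload": {"deltas": [[0,0,0,0,0,2.9],[0,0,0,0,0,2.9],[0,0,0,0,0,2.9],[0,0,0,0,0,2.9],[0,0,0,0,0,2.9],[0,0,0,0,0,2.9],[0,0,0,0,0,2.9],[0,0,0,0,0,2.9],[0,0,0,0,0,2.9],[0,0,0,0,0,0]]}}

```text
time_s: 6.75
eef_pos: [543.8, -177.6, 74.9]
ee_rot: [-0.0, 0.952, 0.307, -0.0]
force: [0.1, 0.5, 9.8]
grip_width: 0.405
```

```bash
python3 st.py 543.6 -177.4 75
python3 - <<'E'
from h import *
b=eyes.capture("scene");cv2.imwrite("pics/e4full.png",b);b=b[110:190,205:305]
cv2.imwrite("pics/e4.png",cv2.resize(b,None,fx=7.5,fy=7.5,interpolation=cv2.INTER_CUBIC))
E
```

```text
t 6.75 pos [ 543.7915 -177.6146   74.9457] F [0.1049 0.4944 9.8157] Tq [0.0824 0.0933 0.2783] g 34.40847758188469
xang 35.75 yang -54.25 tilt [-0.0007 -0.0001 -1.    ] q [-0.5202  0.547   1.5154 -0.0005  1.0797  0.4268]
to target, tool cm [-0.003  -0.0286 -0.0054]
```

View pics/e4.png

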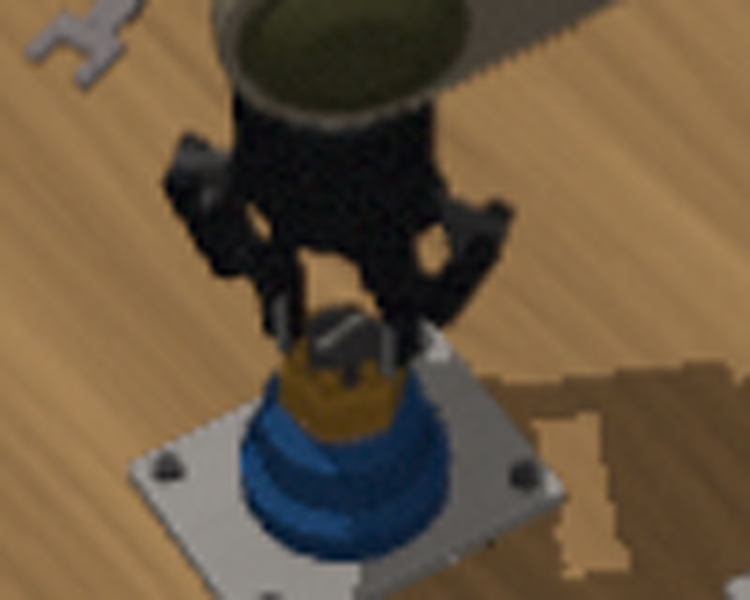

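Nut turned about 32°. Releasing and rising, while I work out the pin's pose.

{"api": "move_arm", "payload": {"deltas": [[0,0,0,0,0,0],[0,0,0,0,0,0],[0,0,0,0,0,0],[0,0,0,0,0,0],[0,0,-0.5,0,0,0],[0,0,-2,0,0,0],[0,0,-3,0,0,0],[0,0,-3,0,0,0],[0,0,-2,0,0,0],[0,0,-2,0,0,0]], "grip": 8.54}}

```text
time_s: 7.8
eef_pos: [544.0, -177.8, 200.9]
ee_rot: [0.0, 0.952, 0.307, 0.0]
force: [-0.8, -0.5, -0.2]
grip_width: 0.999
```

```bash
python3 st.py
cat > pin.py <<'E'
from h import *
for n,(x0,y0,x1,y1) in(("top",(162,192,182,230)),("scene",(306,236,338,262))):
    I=cv2.imread(f"pics/{n}_avg.png")[y0:y1,x0:x1]
    H=cv2.cvtColor(I,cv2.COLOR_BGR2HSV);c=I.astype(int)
    b,g,r=c[...,0],c[...,1],c[...,2]
    sh=(b>75)&(np.abs(r-b)<40)
    ye=(b<40)&(g>70)&(r-g<40)
    ys,xs=np.nonzero(sh);p=np.c_[xs+x0,ys+y0]
    X=np.array([onz(n,q,3)[:2] for q in p]);l=cv2.fitLine(X.astype(np.float32),cv2.DIST_L2,0,.01,.01).ravel()
    t=(X-l[2:])@l[:2];print(n,"shank n",len(X),"dir",np.degrees(np.arctan2(l[1],l[0])),"ends",l[2:]+l[:2]*t.min(),l[2:]+l[:2]*t.max())
    top=(ye&(g>130));ys,xs=np.nonzero(top);print("yellow bright px",len(xs))
    G=g*ye;print(G[:24] if n=="top" else G)
    if n=="scene": print((sh*1))
E
python3 pin.py
```

```text
t 7.8 pos [ 544.0256 -177.7569  200.9247] F [-0.8421 -0.5328 -0.2268] Tq [-0.0263 -0.0228  0.0149] g 84.89894688947338
xang 35.77 yang -54.23 tilt [ 0.0007 -0.0004 -1.    ] q [-0.5204  0.4219  1.3605 -0.      1.3585  0.426 ]
top shank n 30 dir -18.389132 ends [501.1831 167.5099] [544.092 153.245]
yellow bright px 30
[[  0   0   0   0   0   0   0   0   0   0   0   0   0   0   0   0   0   0
    0   0]
 [  0   0   0   0   0   0   0   0   0   0   0   0   0   0   0   0   0   0
    0   0]
 [  0   0   0   0   0   0   0   0   0   0   0   0   0   0   0   0   0   0
    0   0]
 [  0   0   0   0   0   0   0   0   0   0   0 122 136 133 117   0   0   0
    0   0]
 [  0   0   0   0   0   0   0   0   0   0   0 136 135 141 124  80   0   0
    0   0]
 [  0   0   0   0   0   0   0   0   0   0 114 135 137 143 120   0   0   0
    0   0]
 [  0   0   0   0   0   0   0   0   0   0 126 137 140 131  95   0   0  76
    0   0]
 [  0   0   0   0   0   0   0   0   0 116 141 140 145 123   0   0   0   0
    0   0]
 [  0   0   0   0   0   0   0   0   0   0 123 146 151 122   0   0   0   0
    0   0]
 [  0   0   0   0
[... 5857 characters left out ...]
 0 0 0 0 0 0 0 0 0 0 0 0 0 0]
 [0 0 0 0 0 0 0 0 0 0 0 0 0 0 0 0 0 0 0 0 0 0 0 0 0 0 0 0 0 0 0 0]
 [0 0 0 0 0 0 0 0 0 0 0 0 0 0 0 0 0 0 0 0 0 0 0 0 0 0 0 0 0 0 0 0]
 [0 0 0 0 0 0 0 0 0 0 0 0 0 0 0 0 0 0 0 0 0 0 0 0 0 0 0 0 0 0 0 0]
 [0 0 0 0 0 0 0 0 0 0 0 0 0 0 0 0 0 0 0 0 0 0 0 0 0 0 0 0 0 0 0 0]
 [0 0 0 0 0 0 0 0 0 0 0 0 0 0 0 0 0 0 0 0 0 0 0 0 0 0 0 0 0 0 0 0]
 [0 0 0 0 0 0 0 0 0 0 0 0 0 0 0 0 0 0 0 0 0 0 0 0 0 0 0 0 0 0 0 0]
 [0 0 0 0 0 0 0 0 0 0 0 0 0 0 0 0 0 0 0 0 0 0 0 0 0 0 0 0 0 0 0 0]
 [0 0 0 0 0 0 0 0 0 0 0 0 0 0 0 0 0 0 0 0 0 0 0 0 0 0 0 0 0 0 0 0]
 [0 0 0 0 0 0 0 0 0 0 0 0 0 0 0 0 0 0 0 0 0 0 0 0 0 0 0 0 0 0 0 0]
 [0 0 0 0 0 0 0 0 0 0 0 0 0 0 0 0 0 0 0 0 0 0 0 0 0 0 0 0 0 0 0 0]]
```

Run:
```python
from h import *
for n,(x0,y0,x1,y1) in(("top",(162,192,182,201)),("scene",(306,236,317,247))):
    c=cv2.imread(f"pics/{n}_avg.png")[y0:y1,x0:x1].astype(int);b,g,r=c[...,0],c[...,1],c[...,2]
    w=((b<50)&(g>112)&(r-g<40));ys,xs=np.nonzero(w);p=np.array([xs.mean()+x0,ys.mean()+y0]);print(n,p,onz(n,p,50))
    X=np.array([onz(n,(x+x0,y+y0),50)[:2] for x,y in zip(xs,ys)],np.float32);print(cv2.minAreaRect(X))
    print(n,"flange?")
```

```text
top [173.7407 197.4815] [571.5346 144.2628  50.    ]
((571.72509765625, 144.38890075683594), (11.169388771057129, 15.913201332092285), 74.28495788574219)
top flange?
scene [313.  244.5] [572.9271 144.7442  50.    ]
((572.9163818359375, 144.74302673339844), (9.359737396240234, 16.998600006103516), 51.19855880737305)
scene flange?
```

{"api": "move_arm", "payload": {"deltas": [[2.65,-3.06,0,0,0,0],[2.65,-3.06,0,0,0,0],[2.65,-3.06,0,0,0,0],[2.65,-3.06,0,0,0,0],[2.65,-3.06,0,0,0,0],[2.65,-3.06,0,0,0,0],[2.65,-3.06,0,0,0,0],[2.65,-3.06,0,0,0,0],[0,0,0,0,0,8.5],[0,0,0,0,0,8.5]], "grip": 5.0}}

```text
time_s: 8.8
eef_pos: [572.7, 146.0, 199.5]
ee_rot: [0.0, 0.987, 0.161, -0.0]
force: [-0.1, -0.4, 0.4]
grip_width: 0.583
```

```bash
python3 - <<'E'
from h import *
A={}
for n in("top","scene"):
    A[n]=np.mean([eyes.capture(n).astype(float) for _ in range(3)],0); cv2.imwrite(f"pics/{n}_avg2.png",A[n].astype(np.uint8))
t=A["top"][188:218,281:311];s=A["scene"][142:178,234:270]
f=lambda a:cv2.resize(np.clip(a*1.6,0,255).astype(np.uint8),(400,400),interpolation=cv2.INTER_CUBIC)
cv2.imwrite("pics/c4.png",np.hstack([f(t),f(s)]))
E
sed 's/_avg/_avg2/g' m2.py>m3.py; python3 m3.py | head -3; python3 st.py 572.5 144.5 14
```

```text
top centre [ 543.3174 -176.9148] px [296.0795 202.6899] ang 5.568034183795377 len [ 5.1855 25.2548]
scene centre [ 544.798  -177.2477] px [249.8117 153.6806] ang 3.329516620949922 len [ 6.5365 25.6188]
[ 543.9419 -177.5022  111.7215] 1.1587551312248345
t 9.1 pos [572.9885 144.5152 199.5607] F [ 0.2167  0.1993 -0.4298] Tq [-0.0109  0.0135 -0.0052] g 50.01413444156335
xang 18.91 yang -71.09 tilt [ 0.0001  0.     -1.    ] q [0.049  0.4649 1.2997 0.     1.3768 1.2897]
to target, tool cm [-0.0494 -0.0148 18.5561]
```

View pics/c4.png

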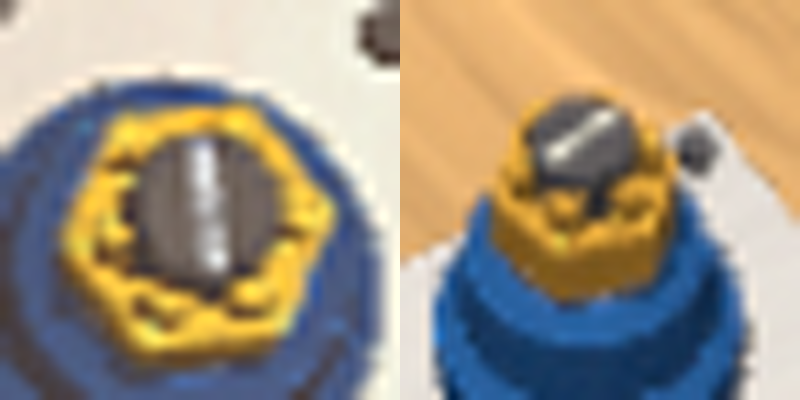

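Run:
```python
from h import *
c=np.array([543.7,-177.4]);L=[]
for p in [(118,118),(243,107),(335,210),(285,345),(140,352),(65,240)]:
    X=onz("top",(np.array(p)+.5)*30/400-.5+np.array([281,188]),94)[:2]-c
    a=np.degrees(np.arctan2(X[1],X[0]));print(p,np.linalg.norm(X).round(1),a.round(1),(a%60).round(1));L.append(a%60)
print("flat normal",np.mean(L)-30)
# slot mark (scene near slot dark at right pane (198,205), top (208,290))
```

```text
(118, 118) 25.3 37.4 37.4
(243, 107) 23.9 -21.5 38.5
(335, 210) 25.9 -85.8 34.2
(285, 345) 28.9 -147.5 32.5
(140, 352) 28.4 154.6 34.6
(65, 240) 26.3 98.4 38.4
flat normal 5.943352415367968
```

The nut's flat normal is about 5.9° against a shaft line of about 5°, so it is aligned within tolerance. Now grasping the pin.

{"api": "move_arm", "payload": {"deltas": [[0,0,1.5,0,0,8.5],[0,0,1.5,0,0,8.5],[0,0,1.5,0,0,8.5],[0,0,1.5,0,0,8.5],[0,0,1.0,0,0,2.6],[0,0,2.2,0,0,0],[0,0,2.2,0,0,0],[0,0,1.6,0,0,0],[0,0,0,0,0,0],[0,0,0,0,0,0]]}}

```text
time_s: 10.1
eef_pos: [573.3, 144.6, 70.0]
ee_rot: [-0.0, 0.988, -0.155, 0.0]
force: [0.1, -0.6, 0.4]
grip_width: 0.586
```

```bash
python3 st.py 572.5 144.5 13
python3 - <<'E'
from h import *
b=eyes.capture("scene");cv2.imwrite("pics/g1full.png",b);b=b[200:280,270:370]
cv2.imwrite("pics/g1.png",cv2.resize(b,None,fx=7.5,fy=7.5,interpolation=cv2.INTER_CUBIC))
E
```

```text
t 10.1 pos [573.28   144.6093  70.0119] F [ 0.1267 -0.6081  0.3739] Tq [-0.004   0.014   0.0135] g 49.77525066112563
xang -17.78 yang -107.78 tilt [ 0.0005  0.     -1.    ] q [ 0.0491  0.5898  1.4571 -0.      1.0942  1.9303]
to target, tool cm [-0.0737  0.0352  5.7011]
```

View pics/g1.png

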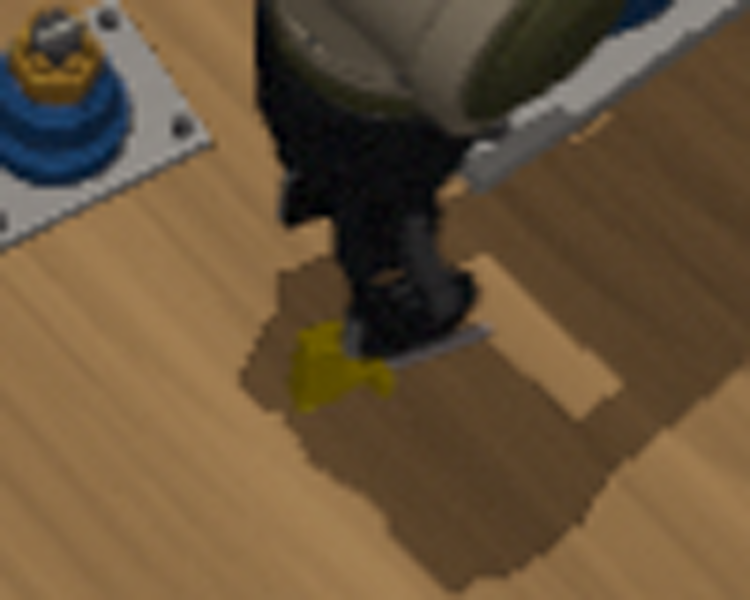

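{"api": "move_arm", "payload": {"deltas": [[-0.07,0.03,1.5,0,0,0],[0,0,1.5,0,0,0],[0,0,1.5,0,0,0],[0,0,1.0,0,0,0],[0,0,0.2,0,0,0],[0,0,0,0,0,0],[0,0,0,0,0,0],[0,0,0,0,0,0],[0,0,0,0,0,0],[0,0,0,0,0,0]]}}

```text
time_s: 11.15
eef_pos: [572.3, 144.7, 12.6]
ee_rot: [-0.0, 0.988, -0.155, 0.0]
force: [-0.3, -0.0, 0.2]
grip_width: 0.589
```

{"api": "move_arm", "payload": {"deltas": [[0,0,0,0,0,0],[0,0,0,0,0,0],[0,0,0,0,0,0],[0,0,0,0,0,0],[0,0,0,0,0,0],[0,0,0,0,0,0],[0,0,0,0,0,0],[0,0,0,0,0,0],[0,0,0,0,0,0],[0,0,0,0,0,0]], "grip": 0, "newtons": 40}}

```text
time_s: 12.15
eef_pos: [572.3, 144.7, 12.5]
ee_rot: [-0.0, 0.988, -0.155, 0.0]
force: [-0.3, -0.7, 4.3]
grip_width: 0.132
```

```bash
python3 st.py
python3 - <<'E'
from h import *
b=eyes.capture("scene");cv2.imwrite("pics/g2full.png",b);b=b[200:280,270:370]
cv2.imwrite("pics/g2.png",cv2.resize(b,None,fx=7.5,fy=7.5,interpolation=cv2.INTER_CUBIC))
E
```

```text
t 12.15 pos [572.2776 144.6605  12.4913] F [-0.2935 -0.7358  4.333 ] Tq [-0.1052  0.09    0.021 ] g 11.191196327750918
xang -17.83 yang -107.83 tilt [ 0.0002 -0.     -1.    ] q [ 0.0493  0.6657  1.4991 -0.      0.9766  1.9313]
```

View pics/g2.png

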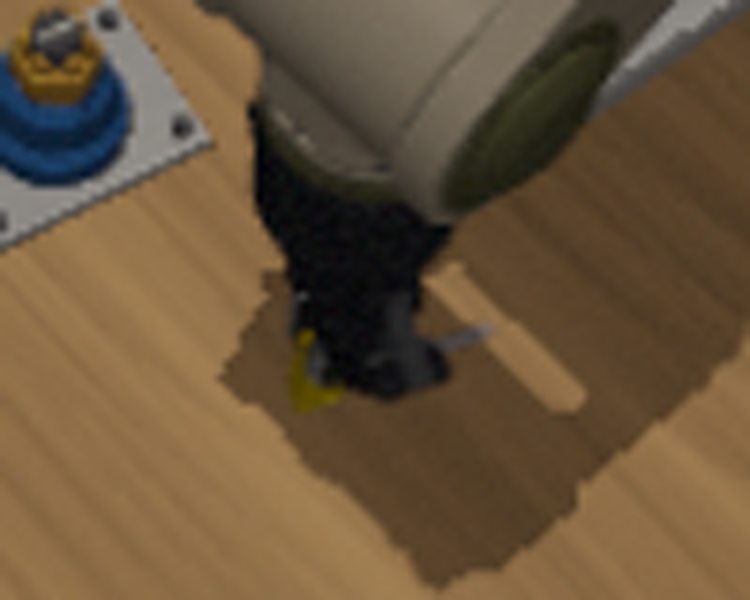

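{"api": "move_arm", "payload": {"deltas": [[0,0,-2,0,0,0],[0,0,-4,0,0,0],[0,0,-4,0,0,0],[0,0,-2,0,0,0],[2.17,3.4,0,0,0,0],[2.17,3.4,0,0,0,0],[2.17,3.4,0,0,0,0],[2.17,3.4,0,0,0,0],[2.17,3.4,0,0,0,0],[2.17,3.4,0,0,0,0]]}}

```text
time_s: 13.2
eef_pos: [633.7, -90.9, 131.8]
ee_rot: [-0.0, 0.988, -0.155, -0.0]
force: [1.3, 0.3, -1.2]
grip_width: 0.125
```

{"api": "move_arm", "payload": {"deltas": [[2.17,3.4,0,0,0,0],[2.17,3.4,0,0,0,0],[0,0,0,0,0,-7.7],[0,0,0,0,0,-7.7],[0,0,0,0,0,-7.7],[0,0,0,0,0,0],[0,0,1,0,0,0],[0,0,1,0,0,0],[0,0,0,0,0,0],[0,0,0,0,0,0]]}}

```text
time_s: 14.2
eef_pos: [654.0, -167.3, 111.9]
ee_rot: [-0.0, 0.999, 0.046, -0.0]
force: [0.9, -0.3, -0.9]
grip_width: 0.121
```

```bash
python3 st.py 654.2 -167.3 109.5
python3 - <<'E'
from h import *
b=eyes.capture("scene");cv2.imwrite("pics/i1full.png",b);b=b[110:190,190:290]
a=eyes.capture("top");cv2.imwrite("pics/i1tfull.png",a);a=a[150:230,246:346]
cv2.imwrite("pics/i1.png",np.hstack([cv2.resize(q,None,fx=4,fy=4,interpolation=cv2.INTER_CUBIC) for q in(a,b)]))
E
```

```text
t 14.2 pos [ 654.0048 -167.29    111.8665] F [ 0.8667 -0.3007 -0.9245] Tq [ 0.0184 -0.0539 -0.0048] g 10.305198577232373
xang 5.22 yang -84.78 tilt [-0.0009  0.0004 -1.    ] q [-0.4236  0.7242  1.1042  0.      1.3141  1.0561]
to target, tool cm [0.0195 0.0029 0.2366]
```

View pics/i1.png

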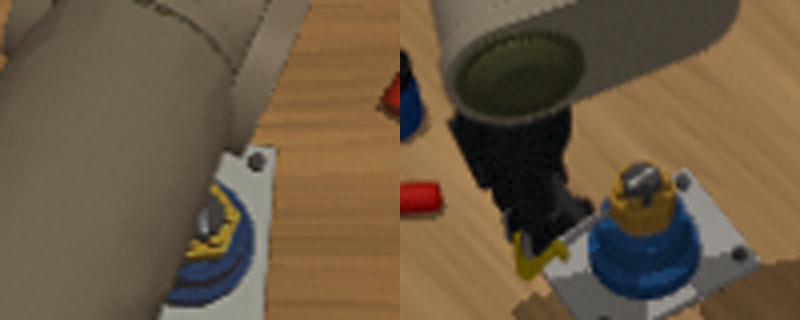

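Run:
```python
from h import *
A=np.mean([eyes.capture("scene").astype(float) for _ in range(3)],0)
cv2.imwrite("pics/i2s.png",A.astype(np.uint8))
b=np.clip(A[135:185,210:276]*1.7,0,255).astype(np.uint8)
cv2.imwrite("pics/i2.png",cv2.resize(b,None,fx=12,fy=12,interpolation=cv2.INTER_CUBIC))
# predicted: tcp->pin
t=np.array([654.0,-167.3]);u=np.array([np.cos(np.radians(5.2)),np.sin(np.radians(5.2))])
for nm,d,z in(("tip",76,102.4),("flange",28,102.4),("handletop",0,149)):
    print(nm,(proj("scene",[*(t-u*d),z])+.5-[210,135])*12)
print("axis100",(proj("scene",[543.7,-177.4,100])+.5-[210,135])*12, "mouth far",(proj("scene",[*(np.array([543.7,-177.4])+u*22),100])+.5-[210,135])*12)
```

```text
tip [385.1447 331.1975]
flange [240.426  441.1517]
handletop [141.8038 395.127 ]
axis100 [487.7793 258.9292] mouth far [423.1195 308.0174]
```

View pics/i2.png

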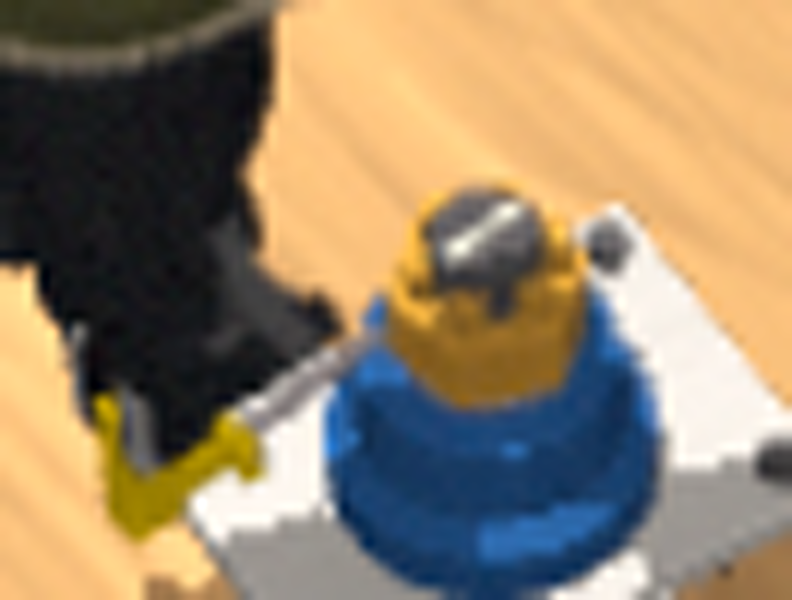

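```bash
cat > sh.py <<'E'
from h import *
import sys
A=cv2.imread(sys.argv[1]).astype(int)
xs=range(228,244)
for y in range(158,174): print(y,' '.join("%3d/%3d/%3d"%tuple(A[y,x]) for x in xs))
print(list(xs))
E
python3 sh.py pics/i2s.png
```

```text
158  25/ 26/ 26  36/ 35/ 35  38/ 37/ 37  39/ 39/ 42  44/ 51/ 62  55/ 79/102  64/ 96/124  70/107/139  71/109/141  74/115/147  77/118/151  76/117/151  73/114/147  71/113/147  57/112/147  34/ 94/128
159  25/ 23/ 22  31/ 32/ 32  38/ 38/ 38  39/ 39/ 39  39/ 39/ 41  40/ 46/ 52  47/ 58/ 72  49/ 73/ 96  40/ 61/ 81  63/ 95/124  73/114/147  76/116/150  77/115/147  75/ 91/107  52/ 93/121  36/104/141
160  24/ 22/ 21  30/ 30/ 30  35/ 35/ 36  38/ 38/ 39  38/ 38/ 38  38/ 38/ 39  30/ 28/ 29  25/ 31/ 37  20/ 21/ 25  35/ 51/ 68  62/ 95/125  72/112/145  72/ 96/120  99/ 69/ 52  43/ 69/ 87  38/101/137
161  23/ 23/ 22  28/ 26/ 28  31/ 30/ 31  37/ 37/ 36  39/ 39/ 40  39/ 39/ 40  36/ 35/ 36  27/ 24/ 26  21/ 17/ 18  26/ 31/ 37  50/ 75/ 98  72/107/138  90/ 77/ 73  94/ 60/ 34  39/ 59/ 71  25/ 70/ 97
162  28/ 26/ 27  35/ 35/ 36  29/ 29/ 30  29/ 29/ 28  38/ 36/ 37  36/ 35/ 37  38/ 38/ 40  38/ 38/ 38  28/ 26/ 26  22/ 22/ 24  37/ 53/ 71  70/105/134  83/ 82/ 88  82/ 68/ 63  43/ 59/ 70  21/ 57/ 80
163  36/ 35/ 37  30/ 31/ 30  18/ 18/ 15  18/ 16/ 15  26/ 25/ 26  35/ 35/ 36  39/ 38/ 40  36/ 36/ 37  31/ 34/ 38  39/ 56/
[... 1416 characters left out ...]
 31/ 14  57/ 35/ 16  66/ 39/ 17
171   0/ 84/101   0/ 90/108   3/ 88/105  60/ 92/103 135/139/144 140/144/148 141/145/149 139/145/148 137/138/142 117/ 73/ 32 100/ 61/ 26 101/ 63/ 27  50/ 29/ 10  52/ 32/ 14  55/ 32/ 12  57/ 34/ 15
172   0/ 80/ 98   0/ 79/ 95   0/ 90/109  40/ 82/ 95 120/127/131 141/145/149 139/144/148 140/145/149 138/140/142 125/ 79/ 36  98/ 60/ 25  72/ 43/ 17  49/ 28/  9  54/ 31/ 13  53/ 31/ 11  55/ 34/ 13
173   0/ 76/ 92   1/ 76/ 91   0/ 79/ 96  36/ 82/ 95 114/123/127 141/146/149 140/145/149 140/144/149 137/140/143  92/ 68/ 48  71/ 42/ 17  62/ 37/ 15  62/ 37/ 14  54/ 31/ 12  55/ 32/ 12  56/ 33/ 13
[228, 229, 230, 231, 232, 233, 234, 235, 236, 237, 238, 239, 240, 241, 242, 243]
```

The shank tip is seen at px (241.5,162.3) and predicted at (241.6,162.1), so they agree. Lowering to hole height and approaching the slot.

{"api": "move_arm", "payload": {"deltas": [[0,0.03,0.24,0,0,0],[0,0,0,0,0,0],[-0.3,0,0,0,0,0],[-0.3,0,0,0,0,0],[-0.3,0,0,0,0,0],[-0.2,0,0,0,0,0],[-0.2,0,0,0,0,0],[-0.2,0,0,0,0,0],[0,0,0,0,0,0],[0,0,0,0,0,0]]}}

```text
time_s: 15.45
eef_pos: [639.3, -169.1, 110.1]
ee_rot: [0.0, 0.999, 0.046, 0.0]
force: [0.9, 0.5, -1.1]
grip_width: 0.127
```

```bash
python3 st.py
python3 - <<'E'
from h import *
A=np.mean([eyes.capture("scene").astype(float) for _ in range(2)],0)
cv2.imwrite("pics/i3s.png",A.astype(np.uint8))
b=np.clip(A[135:185,210:276]*1.7,0,255).astype(np.uint8)
cv2.imwrite("pics/i3.png",cv2.resize(b,None,fx=12,fy=12,interpolation=cv2.INTER_CUBIC))
E
```

```text
t 15.45 pos [ 639.311  -169.0724  110.0522] F [ 0.885   0.5237 -1.0827] Tq [ 0.0465 -0.0153  0.0286] g 10.792980295599756
xang 5.27 yang -84.73 tilt [ 0.0001 -0.     -1.    ] q [-0.4353  0.6936  1.1632  0.      1.2847  1.0435]
```

View pics/i3.png

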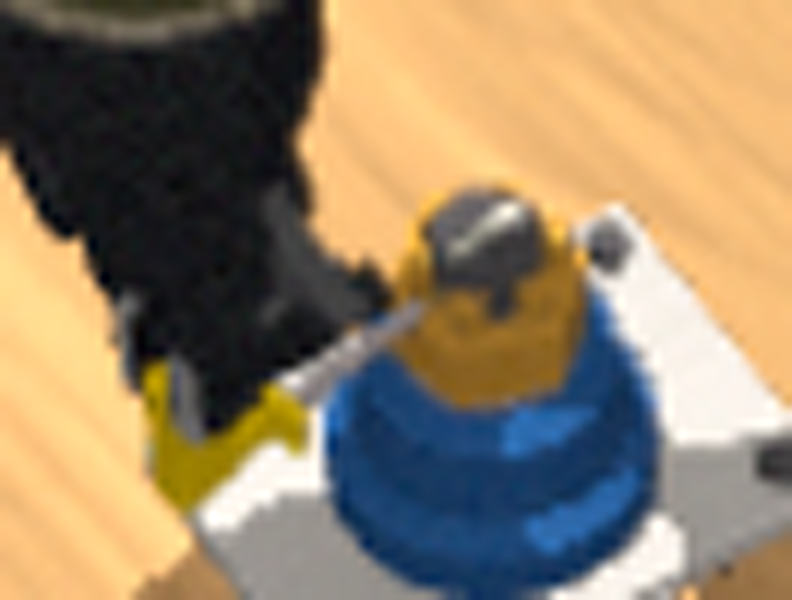

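{"api": "move_arm", "payload": {"deltas": [[0,-0.02,0.05,0,0,0],[-0.1,0,0,0,0,0],[-0.1,0,0,0,0,0],[-0.1,0,0,0,0,0],[-0.1,0,0,0,0,0],[-0.1,0,0,0,0,0],[-0.1,0,0,0,0,0],[-0.1,0,0,0,0,0],[-0.1,0,0,0,0,0],[0,0,0,0,0,0]]}}

```text
time_s: 16.55
eef_pos: [631.2, -169.6, 109.5]
ee_rot: [-0.0, 0.999, 0.046, -0.0]
force: [-0.2, -0.4, -1.5]
grip_width: 0.125
```

```bash
python3 st.py
```

```text
t 16.55 pos [ 631.1778 -169.6049  109.515 ] F [-0.2339 -0.3764 -1.4773] Tq [ 0.0143 -0.0051 -0.025 ] g 10.657075811451364
xang 5.27 yang -84.73 tilt [-0.0001  0.     -1.    ] q [-0.4414  0.6769  1.1938 -0.      1.2709  1.0374]
```

{"api": "move_arm", "payload": {"deltas": [[-0.1,0,0,0,0,0],[-0.1,0,0,0,0,0],[-0.1,0,0,0,0,0],[-0.1,0,0,0,0,0],[-0.1,0,0,0,0,0],[-0.1,0,0,0,0,0],[-0.1,0,0,0,0,0],[-0.1,0,0,0,0,0],[0,0,0,0,0,0],[0,0,0,0,0,0]]}}

```text
time_s: 17.55
eef_pos: [623.3, -170.4, 109.5]
ee_rot: [0.0, 0.999, 0.046, 0.0]
force: [0.6, -0.1, -0.6]
grip_width: 0.127
```

```bash
python3 st.py
```

```text
t 17.55 pos [ 623.3373 -170.3534  109.5063] F [ 0.6351 -0.1366 -0.5937] Tq [ 0.0158  0.009  -0.0164] g 10.799766634802332
xang 5.27 yang -84.73 tilt [ 0.0001 -0.     -1.    ] q [-0.4477  0.6606  1.2223  0.      1.2587  1.0311]
```

No force, and the tip is inside the hole. Continuing.

{"api": "move_arm", "payload": {"deltas": [[-0.15,0,0,0,0,0],[-0.15,0,0,0,0,0],[-0.15,0,0,0,0,0],[-0.15,0,0,0,0,0],[-0.15,0,0,0,0,0],[-0.15,0,0,0,0,0],[-0.15,0,0,0,0,0],[-0.15,0,0,0,0,0],[0,0,0,0,0,0],[0,0,0,0,0,0]]}}

```text
time_s: 18.55
eef_pos: [611.4, -171.5, 109.5]
ee_rot: [0.0, 0.999, 0.046, 0.0]
force: [-0.2, -0.1, -0.8]
grip_width: 0.123
```

```bash
python3 st.py
```

```text
t 18.55 pos [ 611.3837 -171.4618  109.5372] F [-0.1539 -0.1057 -0.8291] Tq [-0.0569  0.0132 -0.0196] g 10.467962612186803
xang 5.27 yang -84.73 tilt [ 0.0001 -0.     -1.    ] q [-0.4576  0.6362  1.2644  0.      1.241   1.0213]
```

{"api": "move_arm", "payload": {"deltas": [[-0.15,0,0,0,0,0],[-0.15,0,0,0,0,0],[-0.15,0,0,0,0,0],[-0.15,0,0,0,0,0],[-0.15,0,0,0,0,0],[-0.15,0,0,0,0,0],[-0.15,0,0,0,0,0],[-0.15,0,0,0,0,0],[-0.1,0,0,0,0,0],[0,0,0,0,0,0]]}}

```text
time_s: 19.55
eef_pos: [598.3, -172.7, 109.5]
ee_rot: [-0.0, 0.999, 0.046, -0.0]
force: [0.5, -0.6, -0.9]
grip_width: 0.127
```

```bash
python3 st.py;python3 - <<'E'
from h import *
A=np.mean([eyes.capture("scene").astype(float) for _ in range(2)],0)
b=np.clip(A[135:185,210:276]*1.7,0,255).astype(np.uint8)
cv2.imwrite("pics/i4.png",cv2.resize(b,None,fx=12,fy=12,interpolation=cv2.INTER_CUBIC))
E
```

```text
t 19.55 pos [ 598.3271 -172.6716  109.5156] F [ 0.5189 -0.5924 -0.9108] Tq [-0.0509  0.0206  0.0012] g 10.814512317793696
xang 5.26 yang -84.74 tilt [-0.  0. -1.] q [-0.4688  0.6101  1.3089  0.      1.2226  1.0101]
```

View pics/i4.png

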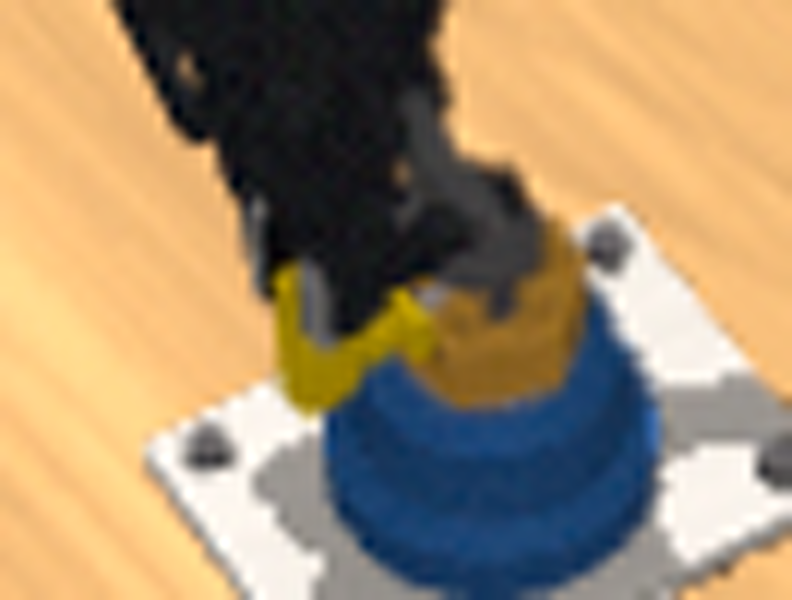

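{"api": "move_arm", "payload": {"deltas": [[-0.1,0,0,0,0,0],[-0.1,0,0,0,0,0],[-0.1,0,0,0,0,0],[-0.1,0,0,0,0,0],[-0.05,0,0,0,0,0],[-0.05,0,0,0,0,0],[0,0,0,0,0,0],[0,0,0,0,0,0],[0,0,0,0,0,0],[0,0,0,0,0,0]]}}

```text
time_s: 20.65
eef_pos: [593.5, -173.1, 109.5]
ee_rot: [-0.0, 0.999, 0.046, -0.0]
force: [0.1, 0.1, -1.3]
grip_width: 0.127
```

```bash
python3 st.py 590.6 -173.3 109.5
```

```text
t 20.65 pos [ 593.4641 -173.082   109.468 ] F [ 0.1422  0.0839 -1.2576] Tq [ 0.0445  0.0029 -0.0069] g 10.806089580963247
xang 5.27 yang -84.73 tilt [-0.  0. -1.] q [-0.473   0.6005  1.3253  0.      1.2158  1.0058]
to target, tool cm [-0.2872 -0.0046 -0.0032]
```

{"api": "move_arm", "payload": {"deltas": [[-0.05,0,0,0,0,0],[-0.05,0,0,0,0,0],[-0.05,0,0,0,0,0],[-0.05,0,0,0,0,0],[0,0,0,0,0,0],[0,0,0,0,0,0],[0,0,0,0,0,0],[0,0,0,0,0,0],[0,0,0,0,0,0],[0,0,0,0,0,0]]}}

```text
time_s: 21.65
eef_pos: [591.5, -173.3, 109.5]
ee_rot: [0.0, 0.999, 0.046, -0.0]
force: [-0.3, 0.6, -0.1]
grip_width: 0.123
```

```bash
python3 st.py 590.6 -173.3 109.5
```

```text
t 21.65 pos [ 591.4533 -173.2844  109.4764] F [-0.324   0.6342 -0.1   ] Tq [ 0.0412 -0.0218  0.0098] g 10.431807002232274
xang 5.27 yang -84.73 tilt [-0. -0. -1.] q [-0.4748  0.5966  1.332  -0.      1.2131  1.004 ]
to target, tool cm [-0.0851 -0.0063 -0.0024]
```

{"api": "move_arm", "payload": {"deltas": [[-0.03,0,0,0,0,0],[-0.03,0,0,0,0,0],[-0.03,0,0,0,0,0],[-0.03,0,0,0,0,0],[0,0,0,0,0,0],[0,0,0,0,0,0],[0,0,0,0,0,0],[0,0,0,0,0,0],[0,0,0,0,0,0],[0,0,0,0,0,0]]}}

```text
time_s: 22.65
eef_pos: [590.3, -173.4, 109.5]
ee_rot: [0.0, 0.999, 0.046, 0.0]
force: [-0.3, -0.7, -0.7]
grip_width: 0.124
```

```bash
python3 st.py 590.6 -173.3 109.5
```

```text
t 22.65 pos [ 590.2758 -173.3768  109.4979] F [-0.2975 -0.6758 -0.6675] Tq [ 0.0375 -0.0044 -0.0069] g 10.516671939943723
xang 5.27 yang -84.73 tilt [ 0. -0. -1.] q [-0.4759  0.5942  1.3359  0.      1.2115  1.0029]
to target, tool cm [ 0.033  -0.0047 -0.0002]
```

{"api": "move_arm", "payload": {"deltas": [[-0.03,0,0,0,0,0],[-0.03,0,0,0,0,0],[-0.03,0,0,0,0,0],[-0.02,0,0,0,0,0],[0,0,0,0,0,0],[0,0,0,0,0,0],[0,0,0,0,0,0],[0,0,0,0,0,0],[0,0,0,0,0,0],[0,0,0,0,0,0]]}}

```text
time_s: 23.65
eef_pos: [589.6, -173.5, 109.7]
ee_rot: [0.0, 0.999, 0.046, 0.001]
force: [5.0, 1.0, -0.3]
grip_width: 0.126
```

```bash
python3 st.py 590.6 -173.3 109.5
```

```text
t 23.65 pos [ 589.588  -173.4955  109.7345] F [ 5.0458  0.9526 -0.2709] Tq [ 0.2027 -1.087   0.0481] g 10.69213144605489
xang 5.27 yang -84.73 tilt [ 0.0012 -0.0002 -1.    ] q [-0.4767  0.5919  1.339   0.0004  1.2095  1.0019]
to target, tool cm [ 0.1025 -0.0102  0.0236]
```

5 N contact right at the nominal home distance, so the flange is home. Checking visually, then letting go.

{"api": "move_arm", "payload": {"deltas": [[0,0,0,0,0,0],[0,0,0,0,0,0],[0,0,0,0,0,0],[0,0,0,0,0,0],[0,0,0,0,0,0],[0,0,0,0,0,0],[0,0,0,0,0,0],[0,0,0,0,0,0],[0,0,0,0,0,0],[0,0,0,0,0,0]], "grip": 4.0}}

```text
time_s: 24.65
eef_pos: [589.1, -173.5, 109.5]
ee_rot: [-0.0, 0.999, 0.046, -0.0]
force: [-0.1, 0.2, -0.3]
grip_width: 0.466
```

```bash
python3 st.py;python3 - <<'E'
from h import *
A=np.mean([eyes.capture("scene").astype(float) for _ in range(2)],0)
b=np.clip(A[135:185,210:276]*1.7,0,255).astype(np.uint8)
cv2.imwrite("pics/i5.png",cv2.resize(b,None,fx=12,fy=12,interpolation=cv2.INTER_CUBIC))
E
```

```text
t 24.65 pos [ 589.1464 -173.4869  109.4974] F [-0.116   0.2413 -0.3421] Tq [-0.0082 -0.0183  0.0418] g 39.62424373094105
xang 5.27 yang -84.73 tilt [-0.  0. -1.] q [-0.4769  0.592   1.3396  0.      1.2101  1.0019]
```

View pics/i5.png

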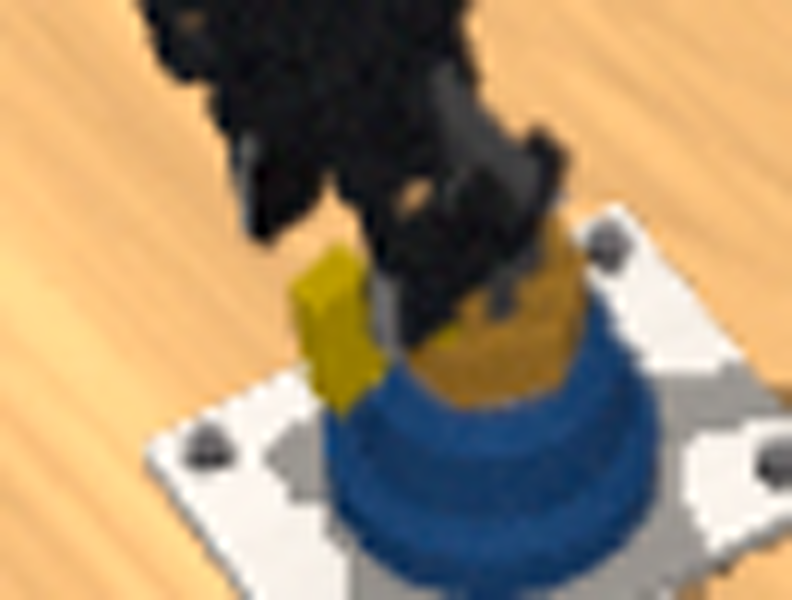

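{"api": "move_arm", "payload": {"deltas": [[0,0,-1,0,0,0],[0,0,-2,0,0,0],[0,0,-3,0,0,0],[0,0,-4,0,0,0],[0,0,-2,0,0,0],[0,4,0,0,0,0],[0,4,0,0,0,0],[0,4,0,0,0,0],[0,4,0,0,0,0],[0,4,0,0,0,0]]}}

```text
time_s: 25.75
eef_pos: [607.4, -374.1, 230.5]
ee_rot: [0.0, 0.999, 0.046, 0.0]
force: [0.9, 0.1, -0.5]
grip_width: 0.469
```

```bash
python3 st.py;cat > lk.py <<'E'
from h import *
import sys
A={}
for n in("top","scene"):
    A[n]=np.mean([eyes.capture(n).astype(float) for _ in range(3)],0); cv2.imwrite(f"pics/{n}_{sys.argv[1]}.png",A[n].astype(np.uint8))
t=A["top"][176:221,276:321];s=A["scene"][135:180,225:270]
f=lambda a:cv2.resize(np.clip(a*1.6,0,255).astype(np.uint8),(400,400),interpolation=cv2.INTER_CUBIC)
cv2.imwrite(f"pics/z{sys.argv[1]}.png",np.hstack([f(t),f(s)]))
E
python3 lk.py f1
```

```text
t 25.75 pos [ 607.4069 -374.132   230.544 ] F [ 0.888   0.1172 -0.513 ] Tq [-0.0209 -0.0461  0.0178] g 39.89938639591058
xang 5.27 yang -84.73 tilt [ 0.0007 -0.0006 -1.    ] q [-0.7158  0.7659  0.7268  0.0001  1.6479  0.7629]
```

View pics/zf1.png

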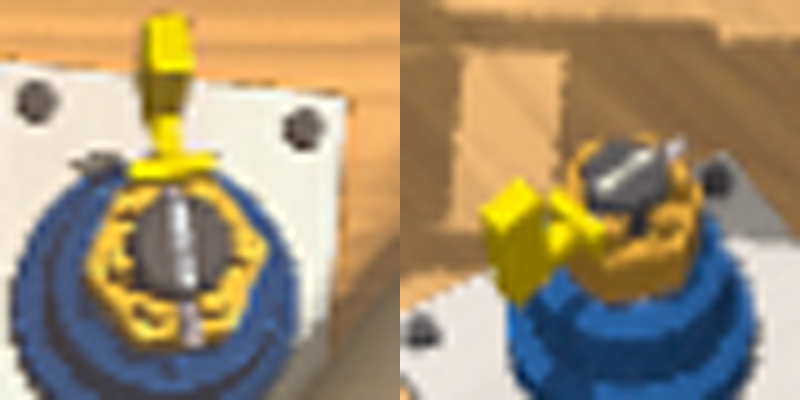

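Run:
```python
from h import *
c=np.array([543.8,-177.6]);u=np.array([np.cos(np.radians(5.2)),np.sin(np.radians(5.2))])
for n,o in(("top",(276,176)),("scene",(225,135))):
  for nm,d,z in(("tip",-29,100),("flange front bottom",19,98.5),("flange front top",19,113),("flange back top",25,113),("handle top c",47,147),("handle bottom c",47,97)):
    print(n,nm,((proj(n,[*(c+u*d),z])+.5-o)*400/45).round())
```

```text
top tip [193. 349.]
top flange front bottom [173. 186.]
top flange front top [178. 175.]
top flange back top [175. 154.]
top handle top c [177.  49.]
top handle bottom c [161.  93.]
scene tip [290. 144.]
scene flange front bottom [186. 226.]
scene flange front top [185. 200.]
scene flange back top [172. 210.]
scene handle top c [119. 185.]
scene handle bottom c [125. 275.]
```

Run:
```python
from h import *
A=cv2.imread("pics/top_f1.png").astype(int)
for y in list(range(190,200))+list(range(207,218)): print(y,' '.join("%3d/%3d/%3d"%tuple(A[y,x]) for x in range(291,301)))
A=cv2.imread("pics/scene_f1.png").astype(int);print()
for y in range(147,156): print(y,' '.join("%3d/%3d/%3d"%tuple(A[y,x]) for x in range(249,261)))
```

```text
190 129/140/148  87/113/124   0/109/123   0/142/157  36/142/156 102/145/153 140/146/153 137/145/154 137/148/152 139/149/153
191 138/145/153 121/137/146  25/124/137   0/141/155  12/140/155  88/143/153 141/145/152 137/145/152 138/148/152 140/150/153
192 138/146/154 127/139/146  61/126/138   0/142/157   0/141/155  83/142/154 147/146/151 144/146/152 144/148/153 143/151/154
193 136/140/149  98/108/119  34/ 85/100   0/116/134   0/128/146  22/133/152  51/138/155  39/142/155  39/135/143 100/116/124
194  18/150/159   1/139/155   0/139/155   0/141/155   0/141/157   0/142/156   0/145/158   0/145/157  34/147/159 102/148/155
195   0/161/163   0/156/158   0/155/159   0/144/154   1/119/137   2/104/124  14/ 82/101  10/ 70/ 87  43/ 70/ 81  91/ 93/ 91
196  15/ 64/ 77  18/ 66/ 79  17/ 68/ 82  18/ 66/ 81  23/ 63/ 77  23/ 64/ 79  25/ 83/107  29/102/130  30/ 89/110  65/ 80/ 87
197  31/101/130  43/125/161  41/111/141  70/ 76/ 90 101/104/117  58/ 85/104  37/101/128  49/136/163  46/134/161  50/116/144
198  46/130/162  48/126/149  44/ 77/ 93  53/ 55/ 61  84/ 84/ 88  89/ 89/ 92  47/ 53/ 61  49/ 70/ 79  47/ 99/
[... 2136 characters left out ...]
  57/ 71/ 85  68/ 91/108  61/ 73/ 88 114/116/125 103/106/115  53/ 67/ 83  41/ 64/ 87  36/ 60/ 82  37/ 60/ 82
152  57/ 57/ 58  66/ 67/ 69 105/111/115 131/142/145  87/ 96/100  63/ 65/ 71 106/106/115  69/ 84/100  46/ 70/ 91  42/ 68/ 91  45/ 68/ 89  63/ 75/ 87
153  64/ 64/ 66  91/ 98/100 102/111/113  87/ 92/ 96  66/ 67/ 70  57/ 60/ 65  59/ 85/107  41/ 99/134  42/ 68/ 90  61/ 76/ 89  61/ 67/ 73  52/ 54/ 58
154 111/120/122  93/ 99/101  70/ 73/ 75  58/ 57/ 60  58/ 57/ 61  54/ 56/ 60  37/ 69/ 90  43/113/145  49/ 83/107  67/ 72/ 76  42/ 41/ 43  37/ 35/ 37
155  93/ 99/101  67/ 69/ 71  59/ 59/ 61  60/ 59/ 62  58/ 58/ 60  49/ 50/ 54  30/ 55/ 72  32/ 82/111  34/ 73/ 99  50/ 75/ 94  32/ 33/ 34  36/ 34/ 36
```

The tip shows at row 214.8 of the top picture, exactly the home prediction. The flange also sits at its predicted place, and the arm is clear. Handing in.

```bash
python3 -c "
from rig import order,ctrl
print(order.finish_job()); print(ctrl.sense()['time_s'])"
```

```text
the job is handed in; nothing more can be done
None
the job is handed in; nothing more can be done
```

I tightened the nut on the 150 x 110 mm (middle) fixture and put the lock pin home. I let go and handed the job in at about 26 s.

- **Nut:** I gripped the hexagon and turned it about 32° clockwise. The wrist felt about 0.45 N m against it. Afterwards the jaws put the flats at 5.8° and the picture at 5.9°. The white line read 5.6° in the top view but 3.3° in the scene view, a 2° disagreement that is still inside the slot's play.
- **Pin:** It went through the slot and cross hole with no noticeable force until the flange touched at about 5 N, within 1.5 mm of the nominal home position.
- **After letting go:** In the top picture the tip sits exactly where expected and the flange rests against the crown. The handle has settled back a few degrees within the hole's clearance.
- **Two things that disagreed:** On the nut, the gripper reported an opening of 34–36 mm instead of 46 mm. Before insertion, the shank looked tilted by a few degrees in the scene view, although it went in freely.
- **Rest of the bench:** I touched nothing else on the bench, but did not check it with a final picture.

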